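# Stand the drive bar in the gearbox cup by feel

### The job

Take the steel drive bar with the red head from its sloping blue rest and stand it upright, flat tang down, in the round cup of the green gearbox. The slot deep in the cup that takes the tang may point any way, so bring the bar round by feel until it drops fully home; then let go. Leave the other things on the bench as they are.

Things in the scene. Friction and masses are not known exactly. Their poses are not given: they have to be found in the camera images.
- bar: Drive bar, 190 mm, about 0.4 kg, loose in the rest, foot low, sloping 40 degrees above level. Origin: centre of its foot; z runs along the bar to the head. From the foot: flat steel tang 17 mm wide along x, 9 mm thick, 14 mm long (first 2 mm 1 to 2 mm slimmer), round steel shaft 22 mm in diameter up to 168 mm, red head. Centre of mass about 93 mm from the foot.
- bar_head (a point): Centre of the bar's red square head, 24 mm wide and 22 mm tall, 179 mm from the foot. Its flats are square to the bar's x and y axes.
- rest: Blue sloping rest, fixed, base 170 x 90 mm. Origin: centre of its underside. The bar rises towards the rest's +x; its foot starts 75 mm to -x of the origin, 26 mm above the bench. A trough with low walls (32 mm wide outside, up to 3 mm below the bar's axis) carries it up to 112 mm from its foot; beyond that it sticks out free and can be gripped.
- gearbox: Green gearbox, fixed to the bench, base plate 170 x 140 mm, body 150 x 120 mm and 30 mm high. Origin: centre of its underside, on the axis of its upright round cup, which is about 50 mm across outside and rises to 96.5 mm. The direction of the slot in the cup does not follow the gearbox's yaw.
- cup_mouth (a point): Centre of the cup's mouth, 96.5 mm above the gearbox's underside: a funnel about 35 mm wide at the top that narrows within 8 mm to a round bore 23.6 mm in diameter. A bar standing in the bore stays upright within about 4 degrees when let go.
- shaft_end (a point): On the cup's axis 45 mm above the gearbox's underside: the end of a stiff shaft (it will not turn) with a slot 20 x 10.6 mm, 15 mm deep, its rim chamfered 0.6 mm, at a hidden angle. Unmatched, the bar stands here with its foot 43 to 45 mm up; within a half turn it drops in under a light push, or by its own weight if upright and loose, to its foot at about 31 mm.
- screwdriver: Bystander: screwdriver lying on the bench. Origin: centre of its underside.
- wrench: Bystander: steel wrench lying on the bench. Origin: centre of its underside.
- bearing: Bystander: steel bearing ring, 52 mm across and 15 high, lying flat. Origin: centre of its underside.
- gear: Bystander: brass gear blank, 56 mm across and 34 high. Origin: centre of its underside.
- grease: Bystander: yellow can with a white label, 60 mm across and 85 high. Origin: centre of its underside.
- screw_bowl: Bystander: small steel bowl, 90 mm across and 40 high. Origin: centre of its underside.
Things that resemble listed ones, but are neither listed nor needed, are in the scene too. What is meant by the bar is not turquoise, and is the smaller of those in its own colour.

How it is judged:
By the outcome, as a careful person would: the job done as asked, in the order asked, and still so for the second after the job is handed in, with the robot touching nothing.
It also fails if it takes over 72 s, if anything falls off the work surface, if the arm or the gripper's body presses on something with over 40 N, if the wrist force passes 120 N, or if a joint passes its speed limit or range.

### The arm

A 7-joint arm with a two-finger parallel gripper is mounted at the origin on the work surface. World frame = base frame: x ahead of the robot, y to its left, z up, the work surface at z = 0. Lengths are in m, angles in rad, forces in N, time in s.
With the tool pointing down it reaches from about 0.35 to 0.9 m from the base axis. Payload 19.9 kg.
Tool frame: the origin (TCP) lies midway between the tips of the shut fingers; the grasp point (between the pads) lies 19 mm behind it; z points along the fingers, y is the line along which they close (so a half turn about z gives the same grasp; the last joint's range is limited). The gripper opens to 94 mm and grips with 3 to 60 N. Pads are 16 mm wide; open, the fingers measure 119 mm over their backs; the gripper's body (75 mm by 177 mm) begins 78 mm behind the grasp point.
Start: joints at [-0.042, 0.417, -0.01, 1.614, 0.005, 1.111, -0.053], TCP at [0.625, 0, 0.205] pointing down, gripper open.
Joint ranges: [-2.81, 2.81], [-0.39, 2.02], [-1.27, 1.25], [0.06, 2.57], [-1.19, 4.33], [0.19, 2], [-2.82, 2.82]. Speed limits (rad/s): [1.89, 1.89, 2.39, 2.39, 3.01, 3.01, 3.01].

### API

Orientations are given as a 3x3 rotation matrix whose columns are the frame's x, y, z axes.
In Python, from cell import r, vision gives the robot as it stands. The module is installed in compiled form; this text tells all that it offers.
- The arm moves only by the shell command python3 -m crank 'ROWS'. ROWS is a JSON object of lists of equal length, an entry for each row: "slide": the shift along the tool's x, y, z in cm, a list of three; "delta_rot": the turn, a rotation vector about the tool's x, y, z in degrees, a list of three; "claw": the opening, from -1 (shut) to 1 (fully open). A call has exactly 10 rows; each row is the pose to reach, as a shift and turn from the pose commanded when the call began, along the tool's axes at that moment; what a row does not reach only later rows make up. A row lasts 1/10 s, in which the tool goes at most 50 mm and 8.59 degrees, less where a joint would pass 70% of its speed; a pose out of reach is approached as far as the arm can. A call with a gripper value outside its range is refused whole. The fingers move at their own pace and stop on an object; the grip force is fixed at half the most. Time passes only in rows, so rows that repeat a pose let the fingers close, or fill a call up. It gives the time, the measured TCP pose, the force, the opening and the grip force at its end, in the units of the state.
- r.read_state(): the state, without advancing time (a new reading comes with each control period).
- vision.grab_frame(name): name is "scene" or "side" or "wrist"; returns (picture, depth): 400x640x3 uint8, blue, green, red; 400x640 float32, m along the optical axis (not along the pixel's ray), 0 where there is no reading.
- vision.calibration(name): a dict with "K" (3x3 intrinsics, pixels), "extrinsics" (4x4, takes a point from camera to world coordinates). Camera axes: x right, y up, looking along -z (the intrinsics and any distortion apply to the point x, -y, -z); pixel columns grow to the right and rows downward; lengths in m; the calibration is good to about 2 mm. A picture is of the moment at which its call begins: read the wrist's pose just before it. calibration takes no time and is no camera call; for the wrist camera it gives the pose at the moment of the call.
- r.job_done(): hands the job in; it is judged then, once.
The state is a dict: "time_s": time; "qpos": joint angles; "joint_vel": joint speeds; "effort": joint torques, N m; "tcp_pos": TCP position; "tool_rot": TCP orientation; "force": force on the tool from outside, world axes, zero at the start; "moment": the same for the moment, N m; "gripper_width": finger opening in m; "grasp_force": force on a finger pad.
Only numpy, scipy, OpenCV 4.12 (cv2) and the standard library are available. Lean on these libraries where they do the work, as an engineer would, in place of code of your own. Each camera call takes 0.05 s, during which the arm holds its last target. There are 200 camera calls.

## Working session

There is one attempt and no reset: what is moved stays moved. The work goes in short steps, Python scripts to look and compute and a shell command to move; the robot and the scene stay as the last step left them, time stands still between calls to the robot, and variables do not carry over. Pictures are saved under pics/ and viewed, at most 10 in all, crops included, and the job is handed in when it is done.

```bash
mkdir -p pics; python3 - <<'E'
from cell import r, vision
import cv2,numpy as np
for n in ("scene","side"):
    p,d=vision.grab_frame(n); np.savez(f"{n}.npz",p=p,d=d); cv2.imwrite(f"pics/{n}0.png",p)
    c=vision.calibration(n); print(n,{k:np.round(v,3).tolist() if not isinstance(v,str) else v for k,v in c.items()})
s=r.read_state(); print(s["force"],s["time_s"],np.round(s["tool_rot"],3).tolist())
E
```

```text
scene {'K': [[441.784, 0.0, 320.167], [0.0, 441.784, 207.501], [0.0, 0.0, 1.0]], 'extrinsics': [[0.474, -0.641, 0.603, 1.26], [0.88, 0.339, -0.331, -0.481], [0.008, 0.688, 0.725, 1.134], [0.0, 0.0, 0.0, 1.0]]}
side {'K': [[382.482, 0.0, 317.657], [0.0, 382.482, 201.223], [0.0, 0.0, 1.0]], 'extrinsics': [[-0.706, -0.43, 0.563, 1.092], [0.708, -0.406, 0.578, 0.681], [-0.02, 0.807, 0.591, 0.86], [0.0, 0.0, 0.0, 1.0]]}
[ 0.14338648  0.00690596 -0.16468722] 0.1 [[0.0, 1.0, -0.001], [1.0, -0.0, -0.0], [-0.0, -0.001, -1.0]]
```

View pics/scene0.png

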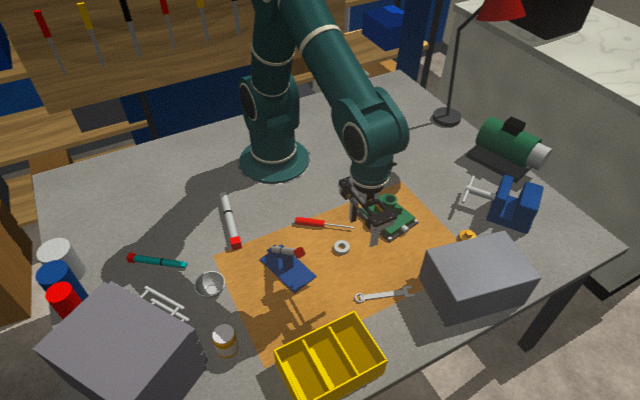

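View pics/side0.png

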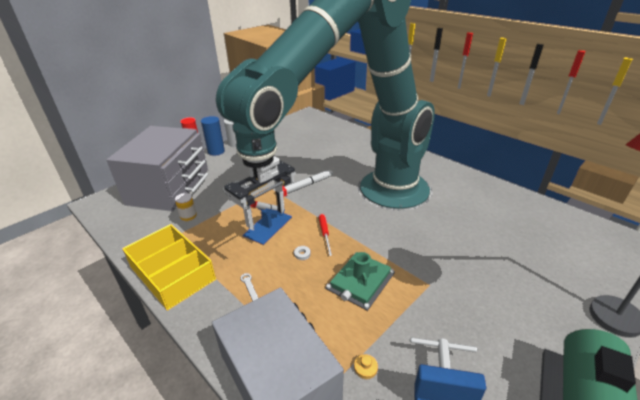

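Candidates for the bar: the small red-headed steel one in the blue rest (scene 285,252), the long red-ended white one lying free (230,220), and a turquoise one (157,261). The one in the rest fits, being the smaller, red-headed and not turquoise. I'll confirm it in an enlarged crop.

```bash
cat > h.py <<'E'
import numpy as np,cv2
from cell import r,vision
def rays(n,uv,c=None):
    c=c or vision.calibration(n); K,E=c["K"],c["extrinsics"]
    uv=np.atleast_2d(uv).astype(float)
    q=np.c_[(uv[:,0]-K[0,2])/K[0,0],-(uv[:,1]-K[1,2])/K[1,1],-np.ones(len(uv))]
    return E[:3,3],q@E[:3,:3].T
def pts(n,uv,d,c=None):
    o,v=rays(n,uv,c); uv=np.atleast_2d(uv).astype(int)
    return o+v*d[uv[:,1],uv[:,0]][:,None]
def tri(obs):
    # obs: list of (o,v)
    A=0;b=0
    for o,v in obs:
        v=v/np.linalg.norm(v);P=np.eye(3)-np.outer(v,v);A=A+P;b=b+P@o
    x=np.linalg.solve(A,b)
    res=[np.linalg.norm((np.eye(3)-np.outer(v,v)/(v@v))@(x-o)) for o,v in obs]
    return x,res
E
python3 - <<'E'
from h import *
S=np.load("scene.npz");D=np.load("side.npz")
def crop(p,x,y,w,h,W,H): return cv2.resize(p[y:y+h,x:x+w],(W,H),interpolation=cv2.INTER_CUBIC)
a=np.vstack([np.hstack([crop(S["p"],250,230,80,60,400,300),crop(S["p"],350,180,80,60,400,300)]),
np.hstack([crop(D["p"],235,185,80,60,400,300),crop(D["p"],320,245,80,60,400,300)])])
cv2.imwrite("pics/c1.png",a)
for n,F in(("scene",S),("side",D)):
    hsv=cv2.cvtColor(F["p"],cv2.COLOR_BGR2HSV)
    for nm,lo,hi in(("blue",(105,120,40),(125,255,255)),("green",(60,80,30),(82,255,255)),("red",(0,150,60),(8,255,255))):
        m=cv2.inRange(hsv,lo,hi); ys,xs=np.nonzero(m&(F["d"]>0)*255)
        uv=np.c_[xs,ys]; P=pts(n,uv,F["d"])
        k=(P[:,0]>.35)&(P[:,0]<.95)&(abs(P[:,1])<.4)&(P[:,2]<.2)&(P[:,2]>.003); P=P[k]
        print(n,nm,len(P),np.round(np.percentile(P,[2,50,98],axis=0),3).tolist())
E
```

```text
scene blue 642 [[0.435, -0.23, 0.004], [0.537, -0.169, 0.008], [0.578, -0.126, 0.014]]
scene green 437 [[0.395, 0.151, 0.025], [0.504, 0.228, 0.031], [0.545, 0.276, 0.098]]
scene red 341 [[0.351, -0.301, 0.006], [0.38, -0.064, 0.024], [0.571, 0.003, 0.155]]
side blue 745 [[0.426, -0.212, 0.005], [0.511, -0.168, 0.009], [0.58, -0.128, 0.083]]
side green 1657 [[0.401, 0.164, 0.02], [0.489, 0.23, 0.031], [0.547, 0.279, 0.097]]
side red 143 [[0.353, -0.155, 0.014], [0.384, -0.03, 0.025], [0.566, 0.009, 0.148]]
```

View pics/c1.png

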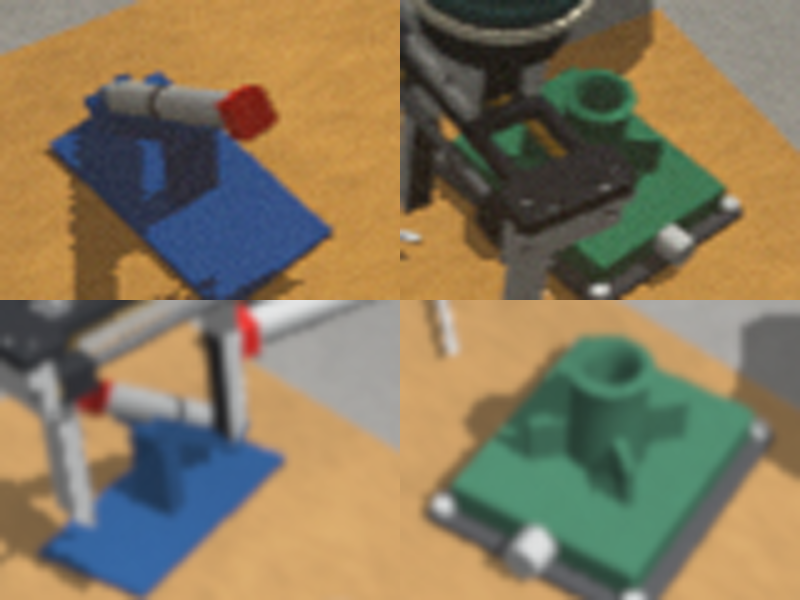

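The crop confirms it: the red-headed steel bar lies in the blue rest. The head is at scene (299.6,252.4) and side (254,204.4), and the cup mouth at scene (390.2,198.6) and side (362,258).

```bash
python3 - <<'E'
from h import *
S=np.load("scene.npz");D=np.load("side.npz")
def T(a,b): 
    o,v=rays("scene",a);o2,v2=rays("side",b); x,res=tri([(o,v[0]),(o2,v2[0])]); return np.round(x,4),np.round(res,4)
print("head",T((299.6,252.4),(254,204.4)))
print("mouth",T((390.2,198.6),(362,258)))
# collar ring on shaft
print("ring",T((281.5,250),(271.5,206.5)))
for n,F in(("scene",S),("side",D)):
    ys,xs=np.mgrid[0:400,0:640]; uv=np.c_[xs.ravel(),ys.ravel()]
    P=pts(n,uv,F["d"]); hsv=cv2.cvtColor(F["p"],cv2.COLOR_BGR2HSV).reshape(-1,3); ok=F["d"].ravel()>0
    g=ok&(hsv[:,0]>55)&(hsv[:,0]<85)&(hsv[:,1]>80)&(P[:,0]>.38)&(P[:,0]<.6)&(P[:,1]>.1)&(P[:,1]<.3)
    top=P[g&(P[:,2]>.088)&(P[:,2]<.105)]
    # circle fit fixed plane
    A=np.c_[2*top[:,:2],np.ones(len(top))]; s=np.linalg.lstsq(A,(top[:,:2]**2).sum(1),rcond=None)[0]
    print(n,"cup pts",len(top),top.min(0),top.max(0),"mid",(top.min(0)+top.max(0))/2,s[:2],np.sqrt(s[2]+s[:2]@s[:2]))
    b=ok&(hsv[:,0]>105)&(hsv[:,0]<125)&(hsv[:,1]>120)&(P[:,0]>.38)&(P[:,0]<.65)&(P[:,1]>-.26)&(P[:,1]<-.05)&(P[:,2]<.02)
    rect=cv2.minAreaRect((P[b][:,:2]*1000).astype(np.float32)); print(n,"rest base",rect)
    rd=ok&((hsv[:,0]<8)|(hsv[:,0]>174))&(hsv[:,1]>150)&(P[:,0]>.4)&(P[:,0]<.65)&(P[:,1]>-.28)&(P[:,1]<-.05)&(P[:,2]>.05)&(P[:,2]<.2)
    print(n,"red",rd.sum(),np.round(P[rd].mean(0),4) if rd.sum() else "", uv[rd].mean(0))
E
python3 - <<'E'
import sys; sys.path.insert(0,'.')
from h import *
s=r.read_state(); E=vision.calibration("wrist"); print(np.round(E["K"],1).tolist(),np.round(E["extrinsics"],3).tolist(),s["tcp_pos"])
E
```

```text
head (array([ 0.5561, -0.16  ,  0.137 ]), array([0.0014, 0.0014]))
mouth (array([0.4709, 0.2159, 0.0981]), array([0.0001, 0.0001]))
ring (array([ 0.474 , -0.1829,  0.0706]), array([0.0025, 0.0025]))
scene cup pts 82 [0.44391289 0.19192615 0.0893394 ] [0.49418151 0.23597337 0.10171563] mid [0.4690472  0.21394976 0.09552752] [0.46848578 0.21480725] 0.019727473120234637
scene rest base ((499.3002014160156, -177.5750732421875), (169.9949951171875, 89.1990737915039), 13.651725769042969)
scene red 85 [ 0.5627 -0.1648  0.1474] [298.84705882 251.92941176]
side cup pts 138 [0.4481281  0.1908538  0.08804003] [0.4936927  0.2368814  0.10055845] mid [0.4709104  0.2138676  0.09429924] [0.47167725 0.21461753] 0.019334474727961116
side rest base ((501.7609558105469, -178.54144287109375), (165.0794677734375, 86.39317321777344), 14.787384033203125)
side red 18 [ 0.5593 -0.1538  0.1451] [253.83333333 203.94444444]
[[340.9, 0.0, 325.2], [0.0, 340.9, 208.0], [0.0, 0.0, 1.0]] [[1.0, -0.0, 0.002, 0.625], [-0.0, 0.959, 0.284, 0.083], [-0.002, -0.284, 0.959, 0.384], [0.0, 0.0, 0.0, 1.0]] [ 6.24665775e-01 -2.33440201e-05  2.04883575e-01]
```

```bash
cat >> h.py <<'E'
from scipy.spatial.transform import Rotation as Ro
def go(p,Rt,tag=""):
    s=r.read_state();R0=np.array(s["tool_rot"]);
    print(tag,"slide cm",np.round(R0.T@(np.array(p)-s["tcp_pos"])*100,2),"rot deg",np.round(Ro.from_matrix(R0.T@Rt).as_rotvec(degrees=True),2))
def axes(z,yhint):
    z=np.array(z)/np.linalg.norm(z);y=np.array(yhint)-np.dot(yhint,z)*z;y/=np.linalg.norm(y);return np.c_[np.cross(y,z),y,z]
FOOT=np.array([.427,-.196,.026]);yaw=np.radians(14.2);el=np.radians(40)
A=np.array([np.cos(el)*np.cos(yaw),np.cos(el)*np.sin(yaw),np.sin(el)])
E
python3 - <<'E'
from h import *
go(FOOT+A*.30,axes(-A,[1,0,0]))
E
```

```text
slide cm [-13.96   2.51  -1.4 ] rot deg [ 47.56 -15.32   6.82]
```

```bash
python3 -m crank '{"slide":[[-7,1.2,-3],[-14,2.5,-4],[-14,2.5,-4],[-14,2.5,-3],[-14,2.5,-2],[-14,2.5,-1.4],[-14,2.5,-1.4],[-14,2.5,-1.4],[-14,2.5,-1.4],[-14,2.5,-1.4]],"delta_rot":[[7,-2,1],[14,-4.5,2],[21,-7,3],[28,-9,4],[35,-11,5],[42,-13.5,6],[47.5,-15.3,6.8],[47.5,-15.3,6.8],[47.5,-15.3,6.8],[47.5,-15.3,6.8]],"claw":[1,1,1,1,1,1,1,1,1,1]}'; python3 - <<'E'
from h import *
go(FOOT+A*.30,axes(-A,[1,0,0]));print(np.round(r.read_state()["qpos"],2))
p,d=vision.grab_frame("wrist");np.savez("w1.npz",p=p,d=d,E=vision.calibration("wrist")["extrinsics"]);cv2.imwrite("pics/w1.png",p)
E
```

```text
time_s: 1.1
tcp_pos: [0.658, -0.1152, 0.2351]
tool_rot: [[-0.03, 0.787, -0.616], [0.964, -0.141, -0.226], [-0.265, -0.601, -0.754]]
force: [0.5, 4.0, -4.6]
gripper_width: 0.094
grasp_force: 0.0
 slide cm [-1.9   0.68  2.29] rot deg [9.9  0.48 1.89]
[-0.21  0.99  0.58  0.86 -0.08  1.99  0.21]
```

View pics/w1.png

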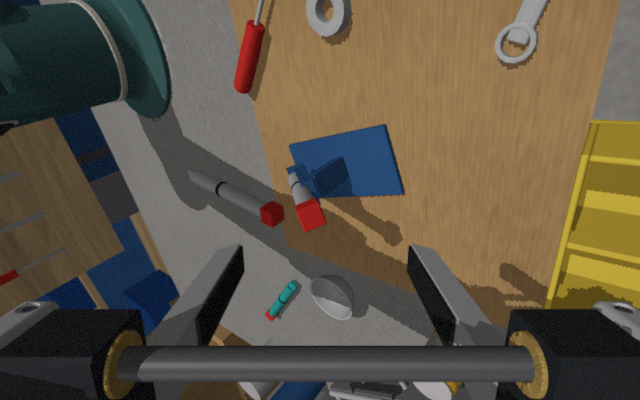

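The wrist view shows the red head at (310,217) in the rest. The larger bar's red head is at (272,214). The tilt stopped about 10° short because joint 6 is at its limit. Next I'll enlarge the head to read its roll.

```bash
python3 - <<'E'
from h import *
F=np.load("w1.npz");p=F["p"];cv2.imwrite("pics/w1c.png",cv2.resize(p[160:240,270:350],(640,640)[:2],interpolation=cv2.INTER_CUBIC)[:600])
E
```

```text
(no output)
```

View pics/w1c.png

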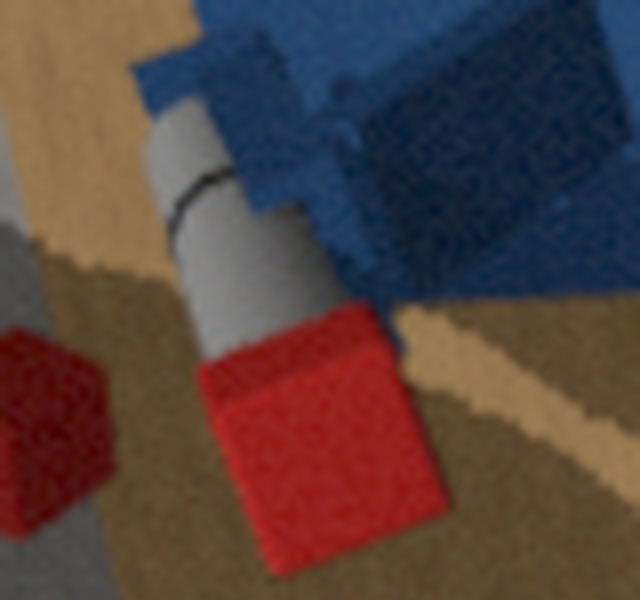

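The head's end face has corners at crop (215,403), (390,350), (450,507) and (280,575). I'll back-project these for roll and position.

```bash
python3 - <<'E'
from h import *
F=np.load("w1.npz");c={"K":vision.calibration("wrist")["K"],"extrinsics":F["E"]}
uv=np.array([(215,403),(390,350),(450,507),(280,575)])/8+[270-.4,160-.4]
o,v=rays("wrist",uv,c)
C=FOOT+A*.19; t=((C-o)@A)/(v@A); P=o+v*t[:,None]
H=np.array([-np.sin(yaw),np.cos(yaw),0]);U=np.cross(A,H)  # horizontal, up-perp
for q in P: print(np.round([(q-C)@H*1000,(q-C)@U*1000],1))
print("centre off",np.round((P.mean(0)-C)@np.c_[H,U]*1000,1))
for i in range(4):
    e=P[(i+1)%4]-P[i]; print("edge ang",np.degrees(np.arctan2(e@U,e@H)),np.linalg.norm(e))
dd=pts("wrist",uv[:1]*0+uv.mean(0),F["d"],c); print("depth centre",dd,"exp",C)
E
```

```text
[ 5.6 16.1]
[ 3.4 -5.4]
[-18.1  -5.1]
[-17.7  17.1]
centre off [-6.7  5.7]
edge ang -95.95885354723902 0.02164870133954222
edge ang 179.11498896949573 0.021481868988940087
edge ang 89.03814938475509 0.02216379583918589
edge ang -2.355665924031714 0.02337444620862388
depth centre [[ 0.56604128 -0.16765841  0.15236141]] exp [ 0.56810126 -0.16029589  0.14812965]
```

```bash
cat >> h.py <<'E'
H=np.array([-np.sin(yaw),np.cos(yaw),0]);U=np.cross(A,H)
def zt(deg): e=np.radians(deg); return -np.array([np.cos(e)*np.cos(yaw),np.cos(e)*np.sin(yaw),np.sin(e)])
def grasp(back,deg=52,off=(0,0),s=.177):
    R=axes(zt(deg),H); return FOOT+A*s+off[0]*H+off[1]*U+R[:,2]*(.019-back),R
E
python3 - <<'E'
from h import *
go(*grasp(.12)); go(*grasp(.12,50))
E
```

```text
slide cm [-1.78 -1.48  4.38] rot deg [  -5.51    1.92 -110.17]
 slide cm [-1.66 -1.15  4.37] rot deg [  -3.58    3.26 -110.26]
```

```bash
python3 -m crank '{"slide":[[0,0,0],[0,0,0],[0,0,0],[0,0,0],[0,0,0],[0,0,0],[0,0,0],[0,0,0],[0,0,0],[0,0,0]],"delta_rot":[[0,0,-8],[0,0,-16],[0,0,-24],[0,0,-32],[0,0,-40],[0,0,-48],[0,0,-56],[0,0,-64],[0,0,-72],[0,0,-80]],"claw":[1,1,1,1,1,1,1,1,1,1]}'; python3 - <<'E'
from h import *
go(*grasp(.12)); print(np.round(r.read_state()["qpos"],2))
E
```

```text
time_s: 2.15
tcp_pos: [0.6553, -0.1319, 0.2422]
tool_rot: [[-0.776, 0.13, -0.617], [0.336, 0.913, -0.231], [0.533, -0.387, -0.752]]
force: [-1.5, -0.7, -0.1]
gripper_width: 0.0941
grasp_force: 0.0
 slide cm [ 1.1  -1.01  4.34] rot deg [ -4.89  -1.83 -31.04]
[-0.11  0.95  0.35  0.85  0.07  2.    1.5 ]
```

```bash
python3 -m crank '{"slide":[[0.5,-0.5,1],[1.1,-1,2],[1.1,-1,3],[1.1,-1,4.3],[1.1,-1,4.3],[1.1,-1,4.3],[1.1,-1,4.3],[1.1,-1,4.3],[1.1,-1,4.3],[1.1,-1,4.3]],"delta_rot":[[-1,0,-8],[-3,-1,-16],[-5,-1.8,-24],[-5,-1.8,-31],[-5,-1.8,-31],[-5,-1.8,-31],[-5,-1.8,-31],[-5,-1.8,-31],[-5,-1.8,-31],[-5,-1.8,-31]],"claw":[1,1,1,1,1,1,1,1,1,1]}'; python3 - <<'E'
from h import *
go(*grasp(.12)); print(np.round(r.read_state()["qpos"],2))
E=vision.calibration("wrist")["extrinsics"];p,d=vision.grab_frame("wrist");np.savez("w2.npz",p=p,d=d,E=E);print(np.abs(E-vision.calibration("wrist")["extrinsics"]).max())
hsv=cv2.cvtColor(p,cv2.COLOR_BGR2HSV); 
c=cv2.resize(p[100:300,200:450],(750,600),interpolation=cv2.INTER_CUBIC);cv2.imwrite("pics/w2.png",c)
E
```

```text
time_s: 3.15
tcp_pos: [0.6194, -0.1464, 0.2198]
tool_rot: [[-0.766, -0.24, -0.596], [-0.188, 0.971, -0.15], [0.615, -0.002, -0.789]]
force: [-0.8, 0.4, -0.5]
gripper_width: 0.0941
grasp_force: 0.0
 slide cm [ 0.04 -0.09  0.09] rot deg [ 0.07  0.07 -0.32]
[-0.02  0.85  0.21  1.04  0.1   1.88  1.98]
0.0001359006359589836
```

View pics/w2.png

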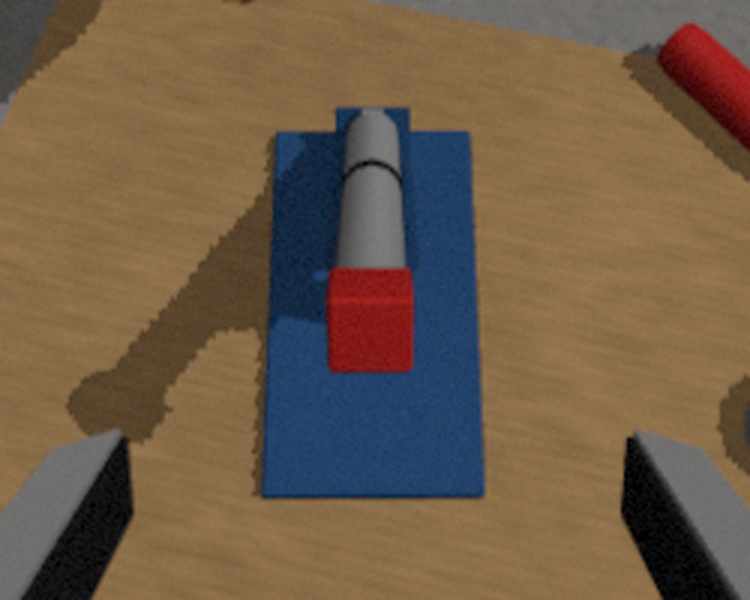

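The tool is now lined up with the bar. The head's end face spans crop (329..413, 300..371), its edges are square to the closing line, and it lies midway between the fingers.

```bash
python3 - <<'E'
from h import *
F=np.load("w2.npz");c={"K":vision.calibration("wrist")["K"],"extrinsics":F["E"]}
uv=np.array([(329,300),(413,299),(413,371),(329,371)])/3+[200-.33,100-.33]
o,v=rays("wrist",uv,c)
C=FOOT+A*.19; t=((C-o)@A)/(v@A); P=o+v*t[:,None]
print("centre off",np.round((P.mean(0)-C)@np.c_[H,U]*1000,1))
for i in range(4):
    e=P[(i+1)%4]-P[i]; print(np.degrees(np.arctan2(e@U,e@H)),np.linalg.norm(e))
m=np.array([uv.mean(0)]);print("depth off",np.round((pts("wrist",m,F["d"],c)[0]-C)@np.c_[H,U,A]*1000,1))
# triangulate head end centre: wrist + scene + side(head center shifted)
ob=[]
F1=np.load("w1.npz");c1={"K":c["K"],"extrinsics":F1["E"]}
o1,v1=rays("wrist",np.array([[333.75,458.75]])/8+[269.6,159.6],c1); o2,v2=rays("wrist",m,c)
x,res=tri([(o1,v1[0]),(o2,v2[0])]);print("tri w1w2",np.round((x-C)@np.c_[H,U,A]*1000,1),res)
# rest corners -> plane z~.006
rc=np.array([(277,132),(470,132),(483,496),(263,496)])/3+[199.67,99.67]
o,v=rays("wrist",rc,c);t=(.008-o[2])/v[:,2];Q=o+v*t[:,None];print("rest",np.round(Q,4).tolist(),Q.mean(0),np.degrees(np.arctan2(*(Q[3]-Q[0])[1::-1])),np.degrees(np.arctan2(*(Q[2]-Q[1])[1::-1])))
off=(P.mean(0)-C)@np.c_[H,U]
for b in(.06,.0): go(*grasp(b,52,off))
E
```

```text
centre off [-0.3  2.6]
0.3873586783282688 0.022619698496004936
-89.30717893802785 0.022630637938723684
179.6036699028098 0.02350029947222517
88.44197695992868 0.022321755771415163
depth off [-0.3  2.3 -0.8]
tri w1w2 [-1.7  6.6  9. ] [np.float64(0.0017557556331248177), np.float64(0.0017557556331249025)]
rest [[0.4276, -0.2411, 0.008], [0.4064, -0.1551, 0.008], [0.57, -0.1151, 0.008], [0.591, -0.2003, 0.008]] [ 0.49872466 -0.17791303  0.008     ] 14.01341626392132 13.726795446685758
 slide cm [ 0.29 -0.13  6.03] rot deg [ 0.08  0.07 -0.32]
 slide cm [ 0.3  -0.14 12.03] rot deg [ 0.08  0.07 -0.32]
```

```bash
python3 -m crank '{"slide":[[0.1,-0.1,1.5],[0.25,-0.1,3],[0.25,-0.1,4.5],[0.25,-0.1,6],[0.25,-0.1,7.5],[0.25,-0.1,9],[0.25,-0.1,10.5],[0.25,-0.1,11.5],[0.25,-0.1,12],[0.25,-0.1,12]],"delta_rot":[[0,0,-0.3],[0,0,-0.3],[0,0,-0.3],[0,0,-0.3],[0,0,-0.3],[0,0,-0.3],[0,0,-0.3],[0,0,-0.3],[0,0,-0.3],[0,0,-0.3]],"claw":[1,1,1,1,1,1,1,1,1,1]}'; python3 - <<'E'
from h import *
go(*grasp(0,52,(-.0003,.0025)))
E
```

```text
time_s: 4.2
tcp_pos: [0.5458, -0.1659, 0.1266]
tool_rot: [[-0.764, -0.244, -0.597], [-0.193, 0.97, -0.149], [0.615, 0.001, -0.789]]
force: [-0.5, -0.3, 0.5]
gripper_width: 0.0943
grasp_force: 0.0
 slide cm [ 0.03 -0.04  0.01] rot deg [ 0.1   0.05 -0.  ]
```

```bash
python3 -m crank '{"slide":[[0,0,0],[0,0,0],[0,0,0],[0,0,0],[0,0,0],[0,0,0],[0,0,0],[0,0,0],[0,0,0],[0,0,0]],"delta_rot":[[0,0,0],[0,0,0],[0,0,0],[0,0,0],[0,0,0],[0,0,0],[0,0,0],[0,0,0],[0,0,0],[0,0,0]],"claw":[0.2,-0.2,-0.5,-1,-1,-1,-1,-1,-1,-1]}'
```

```text
time_s: 5.2
tcp_pos: [0.546, -0.1659, 0.1267]
tool_rot: [[-0.765, -0.244, -0.596], [-0.193, 0.97, -0.149], [0.615, 0.001, -0.789]]
force: [0.6, -0.9, 0.1]
gripper_width: 0.0236
grasp_force: 30.0
```

```bash
python3 -m crank '{"slide":[[0.3,0,-0.4],[0.9,0,-1.2],[1.8,0,-2.4],[3.1,0,-4],[4.6,0,-5.9],[6.1,0,-7.9],[7.7,0,-9.9],[9.2,0,-11.8],[10.1,0,-13],[10.5,0,-13.4]],"delta_rot":[[0,0,0],[0,0,0],[0,0,0],[0,0,0],[0,0,0],[0,0,0],[0,0,0],[0,0,0],[0,0,0],[0,0,0]],"claw":[-1,-1,-1,-1,-1,-1,-1,-1,-1,-1]}'; python3 - <<'E'
from h import *
print(np.round(r.read_state()["qpos"],2))
out={}
for n in("scene","side","wrist"):
    E=vision.calibration(n)["extrinsics"];p,d=vision.grab_frame(n); np.savez(f"l_{n}.npz",p=p,d=d,E=E)
    out[n]=p
S=r.read_state();print(S["tcp_pos"],S["force"],S["moment"])
G=np.array(S["tcp_pos"])-.019*np.array(S["tool_rot"])[:,2]
def pr(n,X):
    c=vision.calibration(n);q=(X-c["extrinsics"][:3,3])@c["extrinsics"][:3,:3];return c["K"][0,0]*q[0]/-q[2]+c["K"][0,2],-c["K"][1,1]*q[1]/-q[2]+c["K"][1,2]
ims=[]
for n in("scene","side","wrist"):
    u,v=pr(n,G-A*.09); x,y=int(np.clip(u-50,0,540)),int(np.clip(v-75,0,250)); print(n,x,y,pr(n,G),pr(n,G-A*.17))
    ims.append(cv2.resize(out[n][y:y+150,x:x+100],(266,400),interpolation=cv2.INTER_CUBIC))
cv2.imwrite("pics/lift.png",np.hstack(ims))
E
```

```text
time_s: 6.2
tcp_pos: [0.546, -0.1662, 0.2988]
tool_rot: [[-0.766, -0.244, -0.594], [-0.193, 0.97, -0.149], [0.613, 0.0, -0.79]]
force: [0.0, -0.6, -3.9]
gripper_width: 0.0238
grasp_force: 30.0
[-0.02  0.65  0.23  1.21  0.14  1.89  2.03]
[ 0.54542795 -0.16614918  0.29645466] [-1.05994659  0.25760763 -3.74356578] [ 4.41353801e-01 -1.25623550e+00  1.75015133e-04]
scene 230 136 (np.float64(296.5702657542458), np.float64(210.50368408823323)) (np.float64(268.3866250936617), np.float64(211.95077143905834))
side 212 88 (np.float64(245.77357670607822), np.float64(156.39685468190595)) (np.float64(275.2250616396375), np.float64(168.15769721926057))
wrist 274 120 (np.float64(325.06405297452613), np.float64(273.01418242854527)) (np.float64(324.6690820621605), np.float64(158.6111856901368))
```

View pics/lift.png

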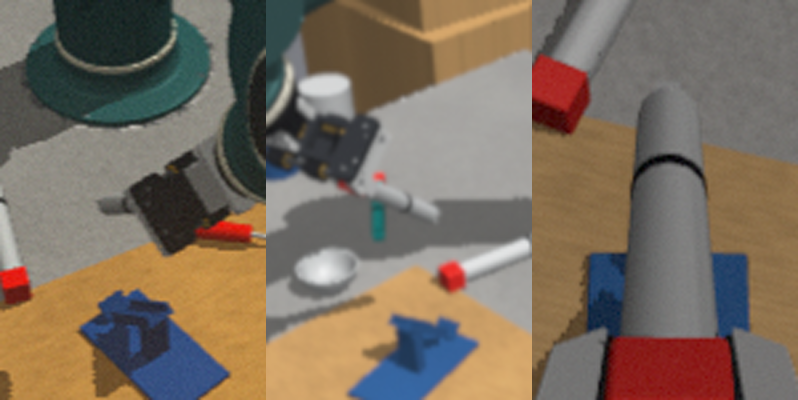

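The bar is held with no slip (tip at wrist pixel 325,152, as predicted). Next I'll bring it upright over the cup.

```bash
cat >> h.py <<'E'
CUP=np.array([.4705,.2148])
R52=axes(zt(52),H); B=R52.T@A     # bar axis in tool frame
def hold(footz,yw,cup=CUP,b=B,s=.177):
    # upright bar: rotate so R b = z ; yw = extra yaw (deg) from rest yaw
    Ru=Ro.from_rotvec(-np.radians(50)*H).as_matrix()
    R=Ro.from_euler("z",yw,degrees=True).as_matrix()@Ru@R52
    G=np.array([*cup,footz+s]); return G+.019*R[:,2],R
E
python3 - <<'E'
from h import *
P,R=hold(.13,0);print(R@B,R)
for y in(0,10,20): go(*hold(.13,y),y)
E
```

```text
[-2.64347492e-17  4.46001206e-17  1.00000000e+00] [[-9.48260643e-01 -2.45307386e-01  2.01559022e-01]
 [-2.39946831e-01  9.69445350e-01  5.10022734e-02]
 [-2.07911691e-01  2.46798938e-17 -9.78147601e-01]]
0 slide cm [-2.45 38.77 -0.82] rot deg [ 1.000e-01 -4.995e+01 -3.000e-02]
10 slide cm [-2.45 38.84 -0.81] rot deg [  2.42 -49.82 -10.09]
20 slide cm [-2.44 38.91 -0.8 ] rot deg [  4.74 -49.41 -20.15]
```

```bash
python3 -m crank '{"slide":[[0,0.8,0],[-0.1,2.4,0],[-0.3,5,-0.1],[-0.5,8,-0.2],[-0.7,11,-0.2],[-0.9,14,-0.3],[-1.1,17,-0.4],[-1.2,19.5,-0.4],[-1.3,21,-0.5],[-1.4,22,-0.5]],"delta_rot":[[0,-1,0],[0,-3,0],[0,-6,0],[0,-10,0],[0,-14,0],[0,-18,0],[0,-22,0],[0,-25,0],[0,-27,0],[0,-28,0]],"claw":[-1,-1,-1,-1,-1,-1,-1,-1,-1,-1]}'; python3 - <<'E'
from h import *
go(*hold(.13,0));print(np.round(r.read_state()["qpos"],2))
E
```

```text
time_s: 7.35
tcp_pos: [0.5045, 0.0521, 0.2925]
tool_rot: [[-0.955, -0.246, -0.166], [-0.242, 0.969, -0.04], [0.171, 0.002, -0.985]]
force: [0.4, -0.7, -3.1]
gripper_width: 0.024
grasp_force: 30.0
 slide cm [-1.15 16.6   0.24] rot deg [ 1.100e-01 -2.185e+01  1.000e-02]
[-0.26  0.24  0.11  1.67 -0.01  1.4   1.67]
```

```bash
python3 -m crank '{"slide":[[-0.1,0.8,0],[-0.2,2.4,0],[-0.4,5,0.1],[-0.6,8,0.1],[-0.8,11,0.2],[-1,13.5,0.2],[-1.1,15.5,0.2],[-1.1,16.4,0.2],[-1.1,16.6,0.2],[-1.1,16.6,0.2]],"delta_rot":[[0,-1,0],[0,-3,0],[0,-6,0],[0,-10,0],[0,-14,0],[0,-18,0],[0,-20.5,0],[0,-21.5,0],[0,-21.8,0],[0,-21.8,0]],"claw":[-1,-1,-1,-1,-1,-1,-1,-1,-1,-1]}'; python3 - <<'E'
from h import *
go(*hold(.13,0));print(np.round(r.read_state()["qpos"],2))
out=[]
def pr(n,X):
    c=vision.calibration(n);q=(X-c["extrinsics"][:3,3])@c["extrinsics"][:3,:3];return np.round([c["K"][0,0]*q[0]/-q[2]+c["K"][0,2],-c["K"][1,1]*q[1]/-q[2]+c["K"][1,2]],1)
for n in("scene","side"):
    p,d=vision.grab_frame(n); np.savez(f"u_{n}.npz",p=p,d=d)
    u,v=pr(n,np.array([*CUP,.15])).astype(int); x,y=u-40,v-55
    print(n,x,y,"foot",pr(n,np.array([*CUP,.13])),"s100",pr(n,np.array([*CUP,.23])),"mouth",pr(n,np.array([*CUP,.0965])))
    out.append(cv2.resize(p[y:y+110,x:x+80],(400,550),interpolation=cv2.INTER_CUBIC))
cv2.imwrite("pics/up.png",np.hstack(out))
E
```

```text
time_s: 8.35
tcp_pos: [0.4754, 0.2133, 0.2886]
tool_rot: [[-0.949, -0.243, 0.198], [-0.238, 0.97, 0.051], [-0.204, 0.001, -0.979]]
force: [0.3, -0.2, -3.3]
gripper_width: 0.0242
grasp_force: 30.0
 slide cm [0.05 0.27 0.01] rot deg [ 0.02 -0.21 -0.11]
[-0.48  0.04 -0.03  1.92  0.07  0.99  1.27]
scene 351 132 foot [391.1 191.8] s100 [395.1 168.6] mouth [389.8 199. ]
side 322 189 foot [362.4 249.4] s100 [364.3 221.1] mouth [361.8 258.1]
```

View pics/up.png

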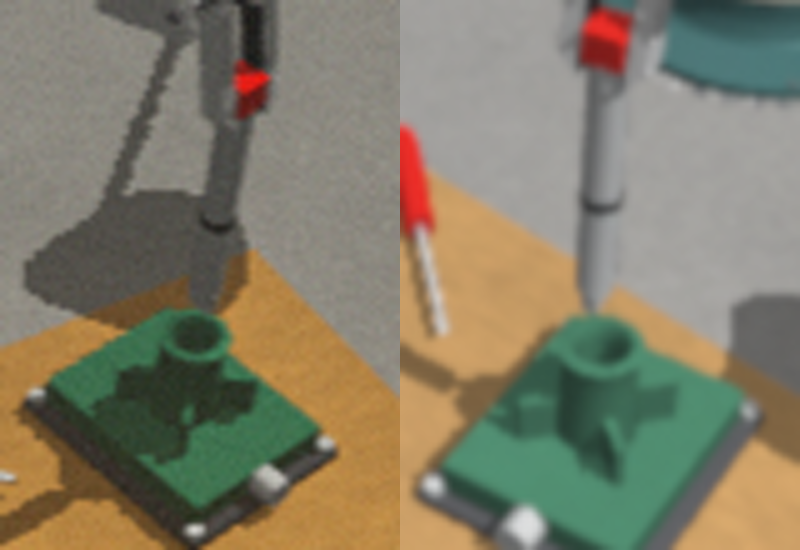

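The bar hangs upright above the cup. Foot is at scene (392,194.4) and side (360.6,250.6), and head at scene (401.4,150) and side (363.4,197.4).

```bash
python3 - <<'E'
from h import *
def T(a,b): 
    o,v=rays("scene",a);o2,v2=rays("side",b); x,res=tri([(o,v[0]),(o2,v2[0])]); return x,res
f,e=T((392,194.4),(360.6,250.6));h,e2=T((401.4,150),(363.4,197.4));m,e3=T((351+39.2,132+66.8),(322+40,189+68.4))
rg,e4=T((351+43.4,132+44.4),(322+40.2,189+41.4))
print("foot",f,e,"\nhead",h,e2,"\nmouth",m,e3,"\nring",rg,e4);d=h-f;print(np.linalg.norm(d),np.degrees(d[:2]/d[2]))
go(*hold(.13,0));go(*hold(.06,0))
E
```

```text
foot [0.47755286 0.21331843 0.12723095] [np.float64(0.0017704860374248659), np.float64(0.0017704860374248995)] 
head [0.48228979 0.21593102 0.31201651] [np.float64(0.00044396579070188184), np.float64(0.0004439657907016958)] 
mouth [0.4710261  0.21528004 0.09899191] [np.float64(0.0009099833561592541), np.float64(0.0009099833561591409)] 
ring [0.47503086 0.21378589 0.20113133] [np.float64(0.0004245707664418368), np.float64(0.000424570766441857)]
0.18486471957612868 [1.46876204 0.81007497]
 slide cm [0.07 0.3  0.01] rot deg [ 0.02 -0.2  -0.16]
 slide cm [1.5  0.29 6.87] rot deg [ 0.02 -0.2  -0.16]
```

```bash
python3 -m crank '{"slide":[[0.2,0.27,0],[0.3,0.27,0.5],[0.4,0.27,1],[0.5,0.27,1.5],[0.6,0.27,2.1],[0.7,0.27,2.7],[0.85,0.27,3.3],[1,0.27,3.9],[1.1,0.27,4.4],[1.2,0.27,4.9]],"delta_rot":[[0,0,0],[0,0,0],[0,0,0],[0,0,0],[0,0,0],[0,0,0],[0,0,0],[0,0,0],[0,0,0],[0,0,0]],"claw":[-1,-1,-1,-1,-1,-1,-1,-1,-1,-1]}'; python3 - <<'E'
from h import *
s=r.read_state();print(s["moment"],np.round(s["force"],1));go(*hold(.044,0))
E
```

```text
time_s: 9.45
tcp_pos: [0.4728, 0.2164, 0.238]
tool_rot: [[-0.949, -0.244, 0.199], [-0.239, 0.97, 0.051], [-0.206, 0.001, -0.979]]
force: [-1.2, -1.0, -3.0]
gripper_width: 0.0238
grasp_force: 30.0
[-0.06992168  0.41139082 -0.01628949] [-1.2 -1.  -3. ]
 slide cm [ 0.6  -0.1   3.51] rot deg [ 0.06 -0.14 -0.06]
```

```bash
python3 -m crank '{"slide":[[0.08,0,0.4],[0.16,0,0.8],[0.24,0,1.1],[0.3,0,1.4],[0.36,0,1.7],[0.42,0,2],[0.48,0,2.3],[0.54,0,2.6],[0.6,0,2.9],[0.62,0,3]],"delta_rot":[[0,0,0],[0,0,0],[0,0,0],[0,0,0],[0,0,0],[0,0,0],[0,0,0],[0,0,0],[0,0,0],[0,0,0]],"claw":[-1,-1,-1,-1,-1,-1,-1,-1,-1,-1]}'; python3 - <<'E'
from h import *
s=r.read_state();print(s["moment"],np.round(s["force"],1));go(*hold(.044,0))
E
```

```text
time_s: 10.45
tcp_pos: [0.4728, 0.2164, 0.2075]
tool_rot: [[-0.949, -0.244, 0.199], [-0.239, 0.97, 0.051], [-0.205, 0.001, -0.979]]
force: [-2.0, -2.2, -1.9]
gripper_width: 0.0237
grasp_force: 30.0
[-0.196085    1.03994911 -0.00838647] [-2.  -2.2 -1.9]
 slide cm [-0.02 -0.1   0.52] rot deg [ 0.06 -0.15 -0.07]
```

```bash
cat >> h.py <<'E'
def vert(p,yw=0):
    return p,axes([0,0,-1],Ro.from_euler("z",yw,degrees=True).as_matrix()@H)
E
python3 -m crank '{"slide":[[0,0,0],[0,0,0],[0,0,0],[0,0,0],[0,0,0],[0,0,0],[0,0,0],[0,0,0],[0,0,0],[0,0,0]],"delta_rot":[[0,0,0],[0,0,0],[0,0,0],[0,0,0],[0,0,0],[0,0,0],[0,0,0],[0,0,0],[0,0,0],[0,0,0]],"claw":[-0.4,-0.2,0,0,0.2,0.2,0.2,0.2,0.2,0.2]}'; python3 - <<'E'
from h import *
go(*vert([.470,.2158,.203]))
out=[]
for n in("scene","side"):
    p,d=vision.grab_frame(n); u,v=((395,170),(363,225))[n=="side"]; x,y=u-40,v-55; print(n,x,y)
    out.append(cv2.resize(p[y:y+110,x:x+80],(400,550),interpolation=cv2.INTER_CUBIC))
cv2.imwrite("pics/rel.png",np.hstack(out))
E
```

```text
time_s: 11.45
tcp_pos: [0.4729, 0.2165, 0.2079]
tool_rot: [[-0.949, -0.244, 0.199], [-0.239, 0.97, 0.052], [-0.206, 0.001, -0.979]]
force: [0.1, -0.0, -0.2]
gripper_width: 0.0562
grasp_force: 0.0
 slide cm [0.39 0.   0.41] rot deg [ 0.07 11.87 -0.06]
scene 355 115
side 323 170
```

View pics/rel.png

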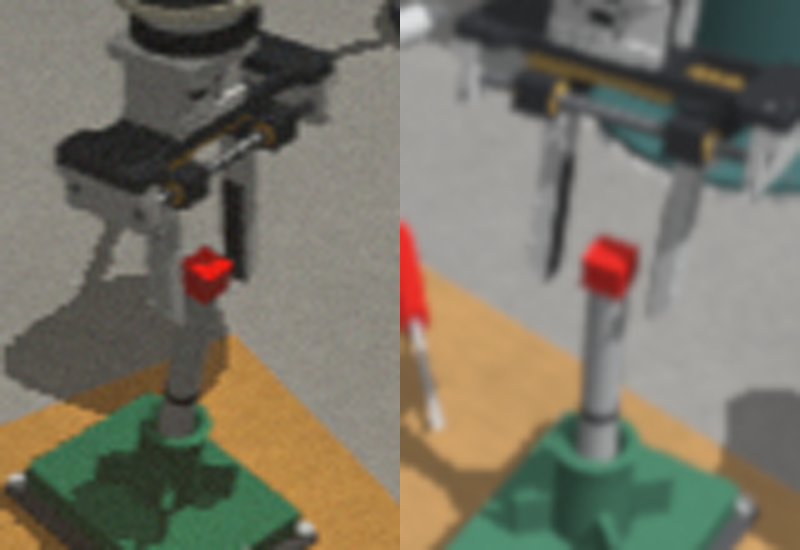

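The bar is standing in the cup, released. Its head is at scene (396.6,170.4) and side (365,223.6).

```bash
python3 -m crank '{"slide":[[0.1,0,0.1],[0.2,0,0.2],[0.3,0,0.3],[0.4,0,0.4],[0.4,0,0.4],[0.4,0,0.4],[0.4,0,0.4],[0.4,0,0.4],[0.4,0,0.4],[0.4,0,0.4]],"delta_rot":[[0,3,0],[0,6,0],[0,9,0],[0,11.9,0],[0,11.9,0],[0,11.9,0],[0,11.9,0],[0,11.9,0],[0,11.9,0],[0,11.9,0]],"claw":[0.2,0.2,0.2,0.2,0.2,0.2,0.2,0.2,0.2,0.2]}'; python3 - <<'E'
from h import *
o,v=rays("scene",(396.6,170.4));o2,v2=rays("side",(365,223.6));print(tri([(o,v[0]),(o2,v2[0])]))
E=vision.calibration("wrist")["extrinsics"];p,d=vision.grab_frame("wrist")
cv2.imwrite("pics/w3.png",p)
go(*vert([.470,.2158,.203]));print(np.round(r.read_state()["qpos"],2))
E
```

```text
time_s: 12.55
tcp_pos: [0.4698, 0.2157, 0.2032]
tool_rot: [[-0.97, -0.244, -0.0], [-0.244, 0.97, 0.001], [0.0, 0.001, -1.0]]
force: [-0.1, -0.7, -0.6]
gripper_width: 0.0562
grasp_force: 0.0
(array([0.47322777, 0.21906325, 0.22454763]), [np.float64(0.0011448022241533414), np.float64(0.0011448022241535827)])
 slide cm [-0.01  0.    0.02] rot deg [ 0.08 -0.01 -0.05]
[-0.46  0.23 -0.03  1.88  0.01  1.03  1.32]
```

View pics/w3.png

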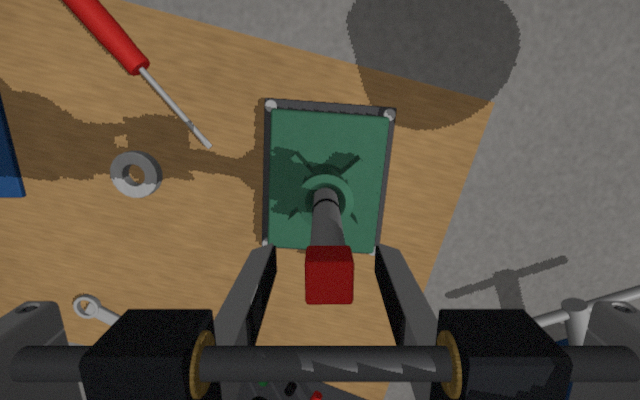

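The head height of 0.2245 puts the foot at about 45 mm, so the bar stands on the shaft end, unmatched. The wrist view shows the head square to the fingers at (328,275). I'll cage the head loosely and turn it slowly, tracking the head height by code.

```bash
cat > chk.py <<'E'
from h import *
s=r.read_state();print("t",s["time_s"],"F",np.round(s["force"],1),"M",np.round(s["moment"],2),"w",round(s["gripper_width"],4),"q",np.round(s["qpos"],2))
c=[]
for n,(u,v) in(("scene",(396.6,172)),("side",(365,226))):
    p,d=vision.grab_frame(n);hsv=cv2.cvtColor(p,cv2.COLOR_BGR2HSV)
    m=(cv2.inRange(hsv,(0,140,50),(8,255,255))|cv2.inRange(hsv,(173,140,50),(180,255,255)))>0
    k=np.zeros_like(m);k[int(v)-18:int(v)+22,int(u)-16:int(u)+17]=1;m&=k
    ys,xs=np.nonzero(m);P=pts(n,np.c_[xs,ys],d);c.append((np.mean(xs),np.mean(ys)));
    P=P[np.linalg.norm(P-[.47,.216,.22],axis=1)<.05]
    print(n,m.sum(),"px",np.round(c[-1],1),"depth z top",np.round(np.percentile(P[:,2],95),4) if len(P) else None,"mean",np.round(P.mean(0),4) if len(P) else None)
(o,v),(o2,v2)=rays("scene",c[0]),rays("side",c[1]);x,e=tri([(o,v[0]),(o2,v2[0])]);print("head",np.round(x,4),round(e[0],4))
E
python3 chk.py; python3 -m crank '{"slide":[[0,0,0],[0,0,0],[0,0,0],[0,0,0],[0,0,0],[0,0,0],[0,0,0],[0,0,0],[0,0,0],[0,0,0]],"delta_rot":[[0,0,0],[0,0,0],[0,0,0],[0,0,4],[0,0,8],[0,0,12],[0,0,16],[0,0,20],[0,0,24],[0,0,28]],"claw":[-0.2,-0.35,-0.44,-0.44,-0.44,-0.44,-0.44,-0.44,-0.44,-0.44]}'; python3 chk.py
```

```text
t 12.6 F [-0.3  0.2 -0.4] M [ 0.11 -0.05 -0.03] w 0.0565 q [-0.46  0.23 -0.03  1.88  0.01  1.03  1.32]
scene 70 px [396.5 169.5] depth z top 0.2365 mean [0.4756 0.2165 0.2295]
side 86 px [364.3 223. ] depth z top 0.2363 mean [0.4765 0.2199 0.2303]
head [0.4739 0.218  0.2276] 0.0
time_s: 13.7
tcp_pos: [0.4699, 0.2157, 0.2031]
tool_rot: [[-0.97, 0.242, -0.001], [0.242, 0.97, 0.001], [0.001, 0.001, -1.0]]
force: [0.8, -0.4, 0.4]
gripper_width: 0.0264
grasp_force: 1.2
t 13.7 F [ 0.8 -0.4  0.4] M [0.   0.02 0.03] w 0.0264 q [-0.52  0.23  0.03  1.88 -0.01  1.03  0.85]
scene 69 px [396.1 169.9] depth z top 0.2372 mean [0.4766 0.2147 0.2292]
side 56 px [361.6 221.8] depth z top 0.2368 mean [0.4787 0.2124 0.2315]
head [0.4788 0.2126 0.2319] 0.0002
```

```bash
python3 -m crank '{"slide":[[0,0,0],[0,0,0],[0,0,0],[0,0,0],[0,0,0],[0,0,0],[0,0,0],[0,0,0],[0,0,0],[0,0,0]],"delta_rot":[[0,0,4],[0,0,8],[0,0,12],[0,0,16],[0,0,20],[0,0,24],[0,0,28],[0,0,32],[0,0,36],[0,0,40]],"claw":[-0.44,-0.44,-0.44,-0.44,-0.44,-0.44,-0.44,-0.44,-0.44,-0.44]}'; python3 chk.py;  python3 -m crank '{"slide":[[0,0,0],[0,0,0],[0,0,0],[0,0,0],[0,0,0],[0,0,0],[0,0,0],[0,0,0],[0,0,0],[0,0,0]],"delta_rot":[[0,0,4],[0,0,8],[0,0,12],[0,0,16],[0,0,20],[0,0,24],[0,0,28],[0,0,32],[0,0,36],[0,0,40]],"claw":[-0.44,-0.44,-0.44,-0.44,-0.44,-0.44,-0.44,-0.44,-0.44,-0.44]}'; python3 chk.py
```

```text
time_s: 14.8
tcp_pos: [0.4699, 0.2157, 0.2031]
tool_rot: [[-0.59, 0.808, -0.001], [0.808, 0.59, 0.001], [0.001, -0.0, -1.0]]
force: [-0.8, -0.0, 1.3]
gripper_width: 0.0263
grasp_force: 1.3
t 14.8 F [-0.8 -0.   1.3] M [-0.06  0.07  0.06] w 0.0263 q [-0.59  0.23  0.12  1.89 -0.03  1.03  0.17]
scene 78 px [394.9 169.6] depth z top 0.2372 mean [0.4735 0.212  0.2294]
side 0 px [nan nan] depth z top None mean None
head [nan nan nan] nan
time_s: 15.9
tcp_pos: [0.4699, 0.2157, 0.2031]
tool_rot: [[0.066, 0.998, -0.001], [0.998, -0.066, 0.001], [0.001, -0.001, -1.0]]
force: [0.2, -0.0, 0.6]
gripper_width: 0.0263
grasp_force: 0.7
t 15.9 F [ 0.2 -0.   0.6] M [ 0.02 -0.01 -0.01] w 0.0263 q [-0.67  0.23  0.21  1.89 -0.06  1.03 -0.5 ]
scene 48 px [393.5 169.1] depth z top 0.2368 mean [0.4698 0.2094 0.2296]
side 64 px [366.3 222.2] depth z top 0.2364 mean [0.4711 0.2221 0.2308]
head [0.4625 0.2156 0.2217] 0.0003
  return _methods._mean(a, axis=axis, dtype=dtype,
  ret = ret.dtype.type(ret / rcount)
```

```bash
python3 -m crank '{"slide":[[0,0,0],[0,0,0],[0,0,0],[0,0,0],[0,0,0],[0,0,0],[0,0,0],[0,0,0],[0,0,0],[0,0,0]],"delta_rot":[[0,0,4],[0,0,8],[0,0,12],[0,0,16],[0,0,20],[0,0,24],[0,0,28],[0,0,32],[0,0,36],[0,0,40]],"claw":[-0.44,-0.44,-0.44,-0.44,-0.44,-0.44,-0.44,-0.44,-0.44,-0.44]}'; python3 chk.py 2>/dev/null;  python3 -m crank '{"slide":[[0,0,0],[0,0,0],[0,0,0],[0,0,0],[0,0,0],[0,0,0],[0,0,0],[0,0,0],[0,0,0],[0,0,0]],"delta_rot":[[0,0,4],[0,0,8],[0,0,12],[0,0,16],[0,0,20],[0,0,24],[0,0,28],[0,0,32],[0,0,36],[0,0,40]],"claw":[-0.44,-0.44,-0.44,-0.44,-0.44,-0.44,-0.44,-0.44,-0.44,-0.44]}'; python3 chk.py 2>/dev/null
```

```text
time_s: 17.0
tcp_pos: [0.4699, 0.2157, 0.2031]
tool_rot: [[0.691, 0.723, -0.001], [0.723, -0.691, 0.001], [0.0, -0.001, -1.0]]
force: [0.1, 0.1, -0.9]
gripper_width: 0.0262
grasp_force: 0.0
t 17.0 F [ 0.1  0.1 -0.9] M [ 0.   -0.02  0.02] w 0.0262 q [-0.75  0.23  0.31  1.89 -0.08  1.03 -1.17]
scene 1 px [391. 172.] depth z top 0.2224 mean [0.4709 0.2005 0.2224]
side 88 px [363.9 226.6] depth z top 0.223 mean [0.4756 0.2185 0.2168]
head [0.4619 0.2101 0.2071] 0.0032
time_s: 18.1
tcp_pos: [0.4702, 0.2161, 0.2032]
tool_rot: [[0.994, 0.111, -0.0], [0.111, -0.994, 0.001], [0.0, -0.001, -1.0]]
force: [2.1, 0.9, -0.2]
gripper_width: 0.0289
grasp_force: 32.6
t 18.1 F [ 2.1  0.9 -0.2] M [ 0.43 -0.46  0.72] w 0.0289 q [-0.84  0.24  0.41  1.89 -0.11  1.03 -1.85]
scene 32 px [395.8 172.6] depth z top 0.2236 mean [0.4754 0.2163 0.2169]
side 65 px [363.2 225.6] depth z top 0.2232 mean [0.4742 0.2151 0.2174]
head [0.4756 0.2158 0.2179] 0.0006
```

The head top fell from 0.2368 to 0.223, so the bar is fully home. Now I'll open and retreat.

```bash
python3 -m crank '{"slide":[[0,0,0],[0,0,0],[0,0,0],[0,0,0],[0,0,0],[0,0,0],[0,0,0],[0,0,0],[0,0,0],[0,0,0]],"delta_rot":[[0,0,-4],[0,0,-8],[0,0,-12],[0,0,-12],[0,0,-12],[0,0,-12],[0,0,-12],[0,0,-12],[0,0,-12],[0,0,-12]],"claw":[-0.4,-0.2,0,0.2,0.5,0.5,0.5,0.5,0.5,0.5]}';  python3 -m crank '{"slide":[[0,0,-0.5],[0,0,-1.5],[0,0,-3],[0,0,-5],[0,0,-7],[0,0,-9],[0,0,-11],[0,0,-12],[0,0,-12],[0,0,-12]],"delta_rot":[[0,0,0],[0,0,0],[0,0,0],[0,0,0],[0,0,0],[0,0,0],[0,0,0],[0,0,0],[0,0,0],[0,0,0]],"claw":[0.5,0.5,0.5,0.5,0.5,0.5,0.5,0.5,0.5,0.5]}'; python3 chk.py 2>/dev/null
```

```text
time_s: 19.2
tcp_pos: [0.4699, 0.2157, 0.2031]
tool_rot: [[0.95, 0.311, -0.001], [0.311, -0.95, 0.001], [-0.0, -0.001, -1.0]]
force: [0.2, 0.3, 0.6]
gripper_width: 0.0702
grasp_force: 0.0
time_s: 20.2
tcp_pos: [0.4698, 0.2155, 0.3226]
tool_rot: [[0.95, 0.311, -0.001], [0.311, -0.95, 0.001], [-0.001, -0.001, -1.0]]
force: [0.3, -0.2, -0.5]
gripper_width: 0.0705
grasp_force: 0.0
t 20.2 F [ 0.3 -0.2 -0.5] M [ 0.01  0.1  -0.  ] w 0.0705 q [-0.84  0.13  0.39  1.73 -0.05  1.29 -1.69]
scene 72 px [393.5 172.4] depth z top 0.2235 mean [0.4707 0.2112 0.2161]
side 90 px [364.2 225.8] depth z top 0.2226 mean [0.4723 0.2171 0.2168]
head [0.4677 0.2138 0.2124] 0.0003
```

```bash
python3 -c "
from cell import r
print(r.job_done())"
```

```text
the job is handed in; nothing more can be done
None
```

The bar stands upright in the gearbox cup with its tang down in the slot: its head measures about 13.5 mm lower than before it dropped in. The gripper has let go and backed clear, and the job was handed in at about 20 s of the 72 s allowed.

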